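# Stopper the finishing-oil flask

## Robot

A 6-joint arm with a two-finger parallel gripper is mounted at the origin on the work surface. World frame = base frame: x ahead of the robot, y to its left, z up, the work surface at z = 0. Lengths are in m, angles in rad, forces in N, time in s.
With the tool pointing down it reaches from about 0.35 to 0.875 m from the base axis. Payload 4.2 kg.
Tool frame: the origin (TCP) lies midway between the tips of the shut fingers; the grasp point (between the pads) lies 19 mm behind it; z points along the fingers, y is the line along which they close (so a half turn about z gives the same grasp; the last joint's range is limited). The gripper opens to 85 mm and grips with 20 to 120 N. Pads are 22 mm wide; open, the fingers measure 114 mm over their backs; the gripper's body (76 mm by 85 mm) begins 54 mm behind the grasp point. The pads swing forward as they close: fully open they stand 13 mm farther back than shut.
Start: joints at [1.542, 0.385, 0.008, 0, -1.194, -0.259], TCP at [0.177, 0.599, 0.231] pointing down, gripper open.
Joint ranges: [-3.14, 3.14], [-1.21, 2.06], [-1.07, 1.41], [-3.16, 2.05], [-2.99, -0.16], [-3.1, 3.1]. Speed limits (rad/s): [2.79, 2.79, 3.14, 3.14, 3.14, 3.14].

## Interface

Orientations are given as a rotation vector (axis times angle).
In Python, from bench import manip gives the robot as it stands.
- The arm moves only by the tool send_rows, never from a script. Its argument "commands" is a list that holds one entry, the list of rows, each a list of 7 numbers: the closure, from 0 (fully open) to 1 (shut), then the shift along the tool's x, y, z scaled (see below), then the turn, a rotation vector about the tool's x, y, z scaled (see below). A call has 1 to 10 rows; each row shifts and turns the commanded pose from where the row before left it, along the tool's axes as they then stand; what a row does not reach is not made up. The controller multiplies each number of a shift by 4 cm and each number of a turn by 5 degrees. A row lasts 1/12 s, in which the tool goes at most 41.7 mm and 7.16 degrees, less where a joint would pass 70% of its speed; a pose out of reach is approached as far as the arm can. A call with a number of a shift or a turn outside -1 to 1 is refused whole. A call with a gripper value outside its range is refused whole. The fingers move at their own pace and stop on an object; "grip_force" is the grip in N (left out, the last holds). Time passes only in rows, so rows that do not move let the fingers close. It gives the time, the measured TCP pose, the force, the opening and the grip force at its end, in the units of the state.
- manip.get_state(): the state, without advancing time (a new reading comes with each control period).
- manip.capture(name): name is "side" or "top"; returns the picture (420x560x3 uint8, blue, green, red); there is no depth.
- manip.get_calibration(name): a dict with "fov_y" (degrees; the focal length in pixels is half the picture's height over the tangent of half this angle, whatever the lens; pixels are square), "cx", "cy" (the principal point, pixels), "cam_to_world" (4x4, takes a point from camera to world coordinates). Camera axes: x right, y down, z forward; pixel columns grow to the right and rows downward; lengths in m; the calibration is good to about 2 mm. A picture is of the moment at which its call begins. get_calibration takes no time and is no camera call.
- manip.job_done(): hands the job in; it is judged then, once.
The state is a dict: "t": time; "joint_positions": joint angles; "dq": joint speeds; "joint_efforts": joint torques, N m; "tool_pos": TCP position; "eef_rot": TCP orientation; "ft_force": force on the tool from outside, world axes, zero at the start; "wrist_torque": the same for the moment, N m; "gripper_width": opening from 0.0 (shut) to 1.0 (fully open); "grip_force": force on a finger pad.
Only numpy, scipy, OpenCV 4.12 (cv2) and the standard library are available. Lean on these libraries where they do the work, as an engineer would, in place of code of your own. Each camera call takes 0.05 s, during which the arm holds its last target. There are 200 camera calls.

## Task

The round-bellied finishing-oil flask has been left open. Draw its boxwood stopper out of the sprung clip on the rail and set it upright in the flask's neck, lowering it by hand until its collar sits fully down on the rim before you let go. Leave the flask standing where it is and do not disturb the other things on the bench.

Things in the scene. Friction and masses are not known exactly. Their poses are not given: they have to be found in the camera images.
- stopper: Turned boxwood stopper, 97 mm long, about 50 g. Origin: middle of the plug's lower end; z along its axis to the knob; round, so its yaw means nothing. Along z: tapered plug 0-38 mm (diameter 15 mm at the end, 18 mm at 2.5 mm, 25 mm at 38 mm), collar 38-44 mm (diameter 36), waist 44-60 mm (diameter 15), drum knob 60-97 mm (diameter 30). At the start held by the waist in one of the rail's two clips.
- stopper_knob (a point): Middle of the stopper's knob (where to grip it), 78 mm up the axis from the stopper's origin; axes as the stopper's. In the clip the stopper leans 0.60 rad from upright, knob towards the rail's front, plug hanging free below; nothing of the rail stands higher along its axis than the knob's underside, so fingers may reach down to about 2 mm above that.
- clip_rail: Fixed tool rail: aluminium bar 300 mm long along its y, on two posts (y = -140 and 140 mm) over a dark wooden foot 95 x 320 x 20 mm; 175 mm high. Origin: on the bench under the bar; -x is its front. Two alike spring-steel clips on the bar's front, middle of the clipped waist at x -23, y -60 and +60, z 150 mm. One holds the stopper, the other the burnisher; which is which changes.
- clip_mouth (a point): A point on the rail midway between its two clips (x -23, y 0, z 150 mm in the rail frame); axes as the rail's. Each clip's two jaws, 11 mm high, close round the waist, between knob and collar. The mouth faces (-cos 0.60, 0, -sin 0.60) in these axes, square to the stopper. Pulled that way the waist spreads the jaws and snaps out after about 10 mm, at 8 N or so; the collar is clear after 40 mm.
- flask: Open round-bellied pale grey stoneware flask, free-standing, upright, 125 mm high, belly diameter 98 mm, about 0.65 kg. Origin: middle of its underside, z up through the mouth.
- flask_mouth (a point): Middle of the open flask's mouth in the plane of the rim, 125 mm above the flask's origin. The bore is round and tapered: diameter 27.6 mm at the rim, 20.6 mm 38 mm further down (1.3 mm clear all round the plug when home); the rim is 41 mm across. Home: the collar rests on the rim and the stopper's origin is 38 mm below this point.
- burnisher: Copper burnisher, 149 mm long, in the other clip in the same way: pear-shaped keyaki handle (diameter 34 mm, 41 mm long), brass waist, thin copper rod below. Origin 60 mm below the handle's underside along its axis (as on the stopper); z towards the handle. To be left in its clip.
- closed_flask: Straight-sided pale grey stoneware flask, 72 mm diameter, 152 mm high with the stopper already in it, free-standing. Origin: middle of its underside. To be left alone.
- sage: Boxwood figure of a seated sage, 86 mm high, 75 mm across. Origin: middle of its underside. To be left alone.
- slate: Grey slate sharpening block on a wooden base, 160 x 56 x 28 mm, long side along its x. Origin: middle of its underside. To be left alone.
- ring_clamp: Wooden hand clamp, 125 x 34 x 29 mm, lying flat, long side along its x. Origin: middle of its underside. To be left alone.
- dish: White ceramic dish, 90 mm diameter, 28 mm high. Origin: middle of its underside. To be left alone.
Things that resemble listed ones, but are neither listed nor needed, are in the scene too. Leave any orange or yellow look-alike of the flask alone.

How it is judged:
By the outcome, as a careful person would: the job done as asked, in the order asked, and still so for the second after the job is handed in, with the robot touching nothing.
It also fails if it takes over 38 s, if anything falls off the work surface, if the arm or the gripper's body presses on something with over 40 N, if the wrist force passes 120 N, or if a joint passes its speed limit or range.

## Working session

There is one attempt and no reset: what is moved stays moved. The work goes in short steps, Python scripts to look and compute and a tool call to move; the robot and the scene stay as the last step left them, time stands still between calls to the robot, and variables do not carry over. Pictures are saved under pics/ and viewed, at most 10 in all, crops included, and the job is handed in when it is done.

Besides the shell and the picture viewer there is one more tool, called after "Emit:" as a command line: name --argument value ..., lists and objects as JSON in quotes. send_rows: Moves the arm, as the interface text tells. Its arguments: {"type":"object","properties":{"commands":{"type":"array","items":{"type":"array","items":{"type":"array","items":{"type":"number","minimum":-1,"maximum":1}}}},"grip_force":{"type":"number"}},"required":["commands"]}

```bash
mkdir -p pics; ls; python3 - <<'E'
from bench import manip
import cv2,numpy as np
np.set_printoptions(precision=4,suppress=True)
for n in("side","top"):
    im=manip.capture(n); cv2.imwrite(f"pics/{n}0.png",im); c=manip.get_calibration(n); print(n,c)
print(manip.get_state())
E
```

```text
pics
side {'fov_y': 47.86945095980778, 'cx': 276.5925268108432, 'cy': 211.50611810727307, 'cam_to_world': array([[ 0.9566, -0.1634,  0.2414,  0.2953],
       [-0.2915, -0.5385,  0.7906, -0.939 ],
       [ 0.0008, -0.8266, -0.5627,  0.8074],
       [ 0.    ,  0.    ,  0.    ,  1.    ]])}
top {'fov_y': 52.33720928943259, 'cx': 277.01041108997765, 'cy': 204.080218829489, 'cam_to_world': array([[-0.0162, -0.981 ,  0.1934,  0.3778],
       [-0.9998,  0.0183,  0.0087,  0.0047],
       [-0.0121, -0.1932, -0.9811,  1.2061],
       [ 0.    ,  0.    ,  0.    ,  1.    ]])}
{'t': 0.1, 'joint_positions': array([ 1.5416,  0.3855,  0.0068, -0.0004, -1.194 , -0.2586]), 'dq': array([-0.0009, -0.0032,  0.0033,  0.002 ,  0.0004,  0.0002]), 'joint_efforts': array([ -0.0004, -39.332 ,  18.893 ,   4.1979,  -0.0026,   0.    ]), 'tool_pos': array([0.1772, 0.5988, 0.2303]), 'eef_rot': array([ 3.1071, -0.4504, -0.0002]), 'ft_force': array([ 0.3104, -0.1212,  0.6086]), 'wrist_torque': array([ 0.0462,  0.0311, -0.0507]), 'grip_force': 0.0, 'gripper_width': 1.0004060197395492}
```

View pics/side0.png

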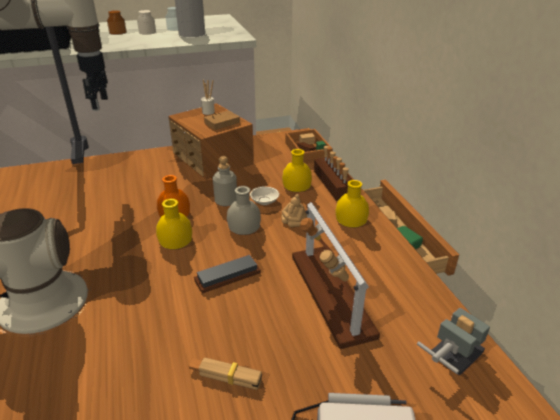

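View pics/top0.png

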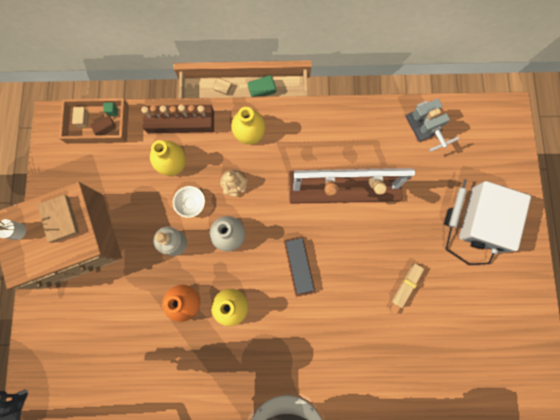

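Side: open grey flask with its mouth near (242,192), closed grey flask at (225,185) with a stopper in it. Orange and yellow look-alikes stand at (172,195), (173,225), (297,172) and (352,205). The clipped objects are at side (310,227) and (330,262), or top (331,188) and (379,186). The pale one, top (379,186), looks like the boxwood stopper. The enlarged crops will confirm that.

```bash
python3 - <<'E'
import cv2,numpy as np
s=cv2.imread("pics/side0.png");t=cv2.imread("pics/top0.png")
a=cv2.resize(s[170:350,205:385],(600,600),interpolation=cv2.INTER_CUBIC)
cv2.imwrite("pics/c1.png",a)
b=cv2.resize(t[160:250,200:420],(792,324),interpolation=cv2.INTER_CUBIC)
cv2.imwrite("pics/c2.png",b)
E
```

```text
(no output)
```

View pics/c1.png

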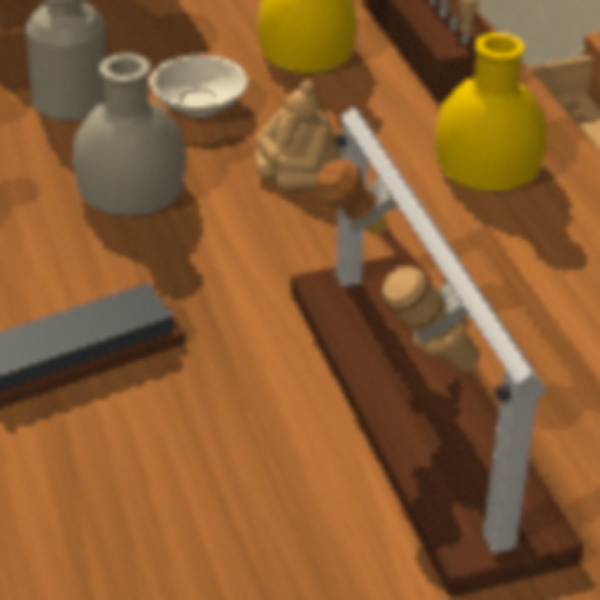

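View pics/c2.png

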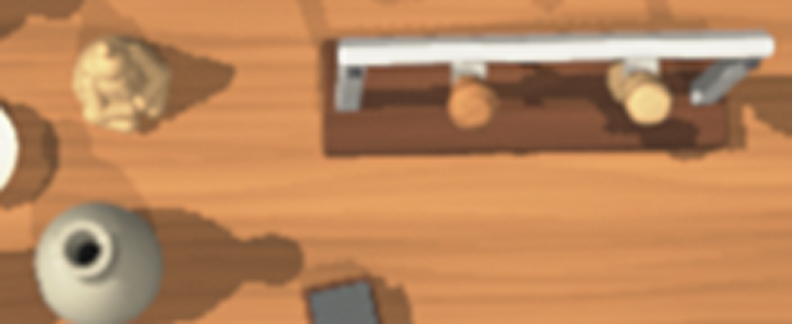

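Confirmed. The pale tan drum knob with a collar and plug below it, side (326,255) / top (380,188), is the stopper. The darker orange-brown pear handle at side (309,224) / top (331,188) is the burnisher. The open grey round-bellied flask has its mouth at side (242,190) / top (224,229). The grey one at side (225,185) is straight-sided and already stoppered. Next are sharper tiles for pixel measurement.

```bash
python3 - <<'E'
import cv2,numpy as np
s=cv2.imread("pics/side0.png");t=cv2.imread("pics/top0.png")
def tile(im,x,y):
    c=cv2.resize(im[y:y+30,x:x+40],(400,300),interpolation=cv2.INTER_CUBIC)
    for i in range(0,40,5): cv2.line(c,(i*10+5,0),(i*10+5,4),(0,255,0),1)
    for i in range(0,30,5): cv2.line(c,(0,i*10+5),(4,i*10+5),(0,255,0),1)
    return c
m=np.vstack([np.hstack([tile(s,222,177),tile(t,205,215)]),np.hstack([tile(s,310,242),tile(t,362,173)])])
cv2.imwrite("pics/m.png",m)
# bar: bright mask top view
hsv=cv2.cvtColor(t,cv2.COLOR_BGR2HSV)
k=((hsv[...,1]<40)&(hsv[...,2]>170)).astype(np.uint8); k[:, :285]=0;k[:,420:]=0;k[:165]=0;k[200:]=0
n,l,st,ce=cv2.connectedComponentsWithStats(k)
i=1+np.argmax(st[1:,4]); print(st[i],ce[i]); p=np.argwhere(l==i)[:,::-1]; print(cv2.minAreaRect(p.astype(np.float32)))
for x in range(295,412,12): print(x, np.where(l[:,x]==i)[0][[0,-1]])
E
```

```text
[294 170 121  11 756] [353.7526455  173.64550265]
((353.989501953125, 174.94358825683594), (9.319095611572266, 120.14842224121094), 88.91908264160156)
295 [172 180]
307 [172 177]
319 [172 176]
331 [171 179]
343 [171 176]
355 [171 176]
367 [171 175]
379 [170 178]
391 [170 175]
403 [170 175]
```

View pics/m.png

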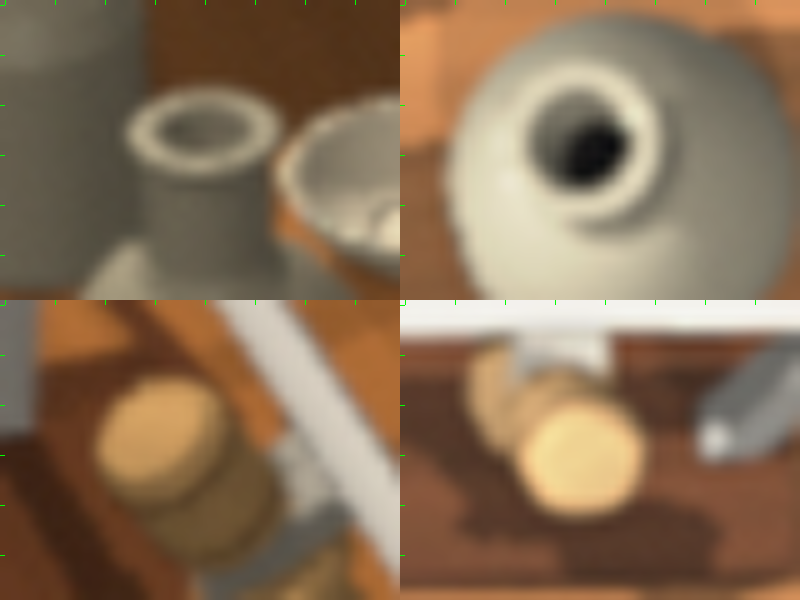

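Read as pixel centres:
- Flask rim: side (241.9,189.7), top (222.6,228.5).
- Knob top face: side (325.7,255.4), top (379.6,188.4).

```bash
cat > h.py <<'E'
import numpy as np
from bench import manip
from scipy.spatial.transform import Rotation as R
np.set_printoptions(precision=4,suppress=True)
def ray(n,u,v):
    c=manip.get_calibration(n); f=210/np.tan(np.radians(c['fov_y'])/2); T=np.array(c['cam_to_world'])
    d=T[:3,:3]@np.array([(u-c['cx'])/f,(v-c['cy'])/f,1]); return T[:3,3],d/np.linalg.norm(d)
def plane(n,u,v,z):
    o,d=ray(n,u,v); return o+d*(z-o[2])/d[2]
def tri(ps,pt):
    (a,d),(b,e)=ray('side',*ps),ray('top',*pt)
    s,t=np.linalg.lstsq(np.c_[d,-e],b-a,rcond=None)[0]; p,q=a+s*d,b+t*e
    return (p+q)/2,np.linalg.norm(p-q)
def proj(n,p):
    c=manip.get_calibration(n); f=210/np.tan(np.radians(c['fov_y'])/2); T=np.linalg.inv(c['cam_to_world'])
    q=T[:3,:3]@p+T[:3,3]; return np.array([c['cx']+f*q[0]/q[2],c['cy']+f*q[1]/q[2]])
def step(Tp,TR):
    "shift (m, tool axes) and rotvec from the present pose to the target"
    s=manip.get_state(); r=R.from_rotvec(s['eef_rot'])
    return r.inv().apply(Tp-s['tool_pos']), (r.inv()*TR).as_rotvec()
E
python3 - <<'E'
from h import *
import cv2
print("rim",*tri((241.9,189.7),(222.6,228.5)))
kt,e=tri((325.7,255.4),(379.6,188.4)); print("knobtop",kt,e)
t=cv2.imread("pics/top0.png");hsv=cv2.cvtColor(t,cv2.COLOR_BGR2HSV)
g=cv2.cvtColor(t,cv2.COLOR_BGR2GRAY).astype(float)
P=[]
for x in range(300,408,3):
    col=g[162:176,x]; d=np.diff(col); i=np.argmax(d[:10]); 
    w=d[max(i-1,0):i+2]; P.append((x,162.5+i+(w@np.arange(-1,2))/w.sum()))
P=np.array(P); k=np.polyfit(P[:,0],P[:,1],1); print(k, np.abs(np.polyval(k,P[:,0])-P[:,1]).max())
a=plane('top',295,np.polyval(k,295),.175);b=plane('top',413,np.polyval(k,413),.175)
v=a-b; yaw=np.arctan2(-v[0],v[1]); print("bar ends",a,b,np.linalg.norm(v),"yaw",yaw)
ax=R.from_euler('z',yaw).apply([-np.sin(.6),0,np.cos(.6)])
print("origin",kt-.097*ax,"knob mid",kt-.019*ax,"waist",kt-.045*ax,"foot of waist z expected .150")
s=manip.get_state();print(R.from_rotvec(s['eef_rot']).as_matrix())
E
```

```text
rim [0.5297 0.1548 0.1216] 0.001426842291452967
knobtop [ 0.6155 -0.2395  0.1779] 0.0006531059083957647
[ -0.0161 176.7671] 0.4221978574704224
bar ends [ 0.6617 -0.0323  0.175 ] [ 0.6609 -0.3259  0.175 ] 0.2935729304716624 yaw -0.002953631191650738
origin [ 0.6703 -0.2397  0.0978] knob mid [ 0.6262 -0.2396  0.1622] waist [ 0.6409 -0.2396  0.1407] foot of waist z expected .150
[[ 0.9588 -0.2839 -0.0004]
 [-0.2839 -0.9588 -0.0019]
 [ 0.0001  0.002  -1.    ]]
```

```bash
python3 - <<'E'
from h import *
print("proj exp knobtop", proj('side',np.array([.6134,-.2395,.187])),proj('top',np.array([.6134,-.2395,.187])))
print("proj tcp", proj('side',np.array([.177,.599,.231])),proj('top',np.array([.177,.599,.231])))
print("base", proj('side',np.zeros(3)))
# straightness of bar edge and bar ends in both views: side bar far end top ~(311,207), near end ~(361,282)
import cv2
s=cv2.imread("pics/side0.png");t=cv2.imread("pics/top0.png")
hs=cv2.cvtColor(s,cv2.COLOR_BGR2HSV);k=((hs[...,1]<45)&(hs[...,2]>150)).astype(np.uint8);k[:200]=0;k[300:]=0;k[:,:300]=0;k[:,380:]=0
n,l,st,ce=cv2.connectedComponentsWithStats(k);i=1+np.argmax(st[1:,4]);p=np.argwhere(l==i)[:,::-1].astype(np.float32);print(st[i],ce[i],cv2.boxPoints(cv2.minAreaRect(p)))
ys=np.arange(215,280,8)
for y in ys: print(y,np.where(l[y]==i)[0][[0,-1]])
g=cv2.cvtColor(t,cv2.COLOR_BGR2GRAY)
print(g[164:184,300],g[164:184,355],g[164:184,406])
E
```

```text
proj exp knobtop [324.8607 252.1957] [380.4991 188.2439]
proj tcp [100.7252 107.4793] [  8.8626 387.5474]
base [ 42.5045 299.7947]
[308 203  57  82 536] [336.1549 244.7519] [[303.156  207.2604]
 [310.9646 202.0046]
 [364.5469 281.6126]
 [356.7383 286.8684]]
215 [314 319]
223 [319 324]
231 [325 330]
239 [330 335]
247 [336 341]
255 [340 346]
263 [346 352]
271 [352 357]
279 [357 362]
[162 164 162 152 141 137 147 160 181 222 239 240 241 228 156 114 104 113
 126 127] [150 144 135 125 122 138 159 186 226 241 241 240 218 131  94  93  82  71
  68  66] [150 144 142 143 152 160 187 227 240 240 238 215 137 116 128 136 138 123
 104  99]
```

```bash
python3 - <<'E'
from h import *
a,e1=tri((309.5,204.5),(294,175.2));b,e2=tri((361,284),(414.3,172.7)); print(a,e1,b,e2,np.linalg.norm(a-b))
# near edges on plane .175, both views
for z in(.168,.175): print(z,plane('top',294,175.2,z),plane('top',414.3,172.7,z),plane('side',309.5,204.5,z),plane('side',361,284,z))
# flask/knob checks on planes
print(plane('top',222.6,228.5,.125),plane('side',241.9,189.7,.125))
print(plane('top',379.6,188.4,.187),plane('side',325.7,255.4,.187))
E
```

```text
[ 0.6571 -0.0301  0.1645] 0.0012991261054388246 [ 0.6551 -0.3305  0.1682] 0.001718024366881432 0.30042899700910797
0.168 [ 0.6555 -0.0299  0.168 ] [ 0.6561 -0.3309  0.168 ] [ 0.6558 -0.0349  0.168 ] [ 0.6543 -0.3304  0.168 ]
0.175 [ 0.6536 -0.0297  0.175 ] [ 0.6542 -0.3286  0.175 ] [ 0.6519 -0.0448  0.175 ] [ 0.6504 -0.337   0.175 ]
[0.53   0.1543 0.125 ] [0.5278 0.1493 0.125 ]
[ 0.6131 -0.2373  0.187 ] [ 0.6112 -0.2497  0.187 ]
```

Emit:
send_rows --commands '[[[0, 0, 0, -1, 0, 0, 0], [0, 0, 0, -1, 0, 0, 0], [0, 0.6, 0.7, 0, 0, 0, 0], [0, 0.6, 0.7, 0, 0, 0, 0], [0, 0.6, 0.7, 0, 0, 0, 0], [0, 0.6, 0.7, 0, 0, 0, 0], [0, 0.6, 0.7, 0, 0, 0, 0], [0, 0.6, 0.7, 0, 0, 0, 0], [0, 0.6, 0.7, 0, 0, 0, 0], [0, 0.6, 0.7, 0, 0, 0, 0]]]'

```text
t: 0.93
tool_pos: [0.298, 0.328, 0.311]
eef_rot: [3.109, -0.45, -0.001]
ft_force: [0.5, -0.1, 0.1]
gripper_width: 1.001
grip_force: 0.0
```

Emit:
send_rows --commands '[[[0, 0.6, 0.7, 0, 0, 0, 0], [0, 0.6, 0.7, 0, 0, 0, 0], [0, 0.6, 0.7, 0, 0, 0, 0], [0, 0.6, 0.7, 0, 0, 0, 0], [0, 0.6, 0.7, 0, 0, 0, 0], [0, 0.6, 0.7, 0, 0, 0, 0], [0, 0.6, 0.7, 0, 0, 0, 0], [0, 0.6, 0.7, 0, 0, 0, 0], [0, 0.6, 0.7, 0, 0, 0, 0], [0, 0.6, 0.7, 0, 0, 0, 0]]]'

```text
t: 1.77
tool_pos: [0.4486, -0.0085, 0.3112]
eef_rot: [-3.109, 0.451, 0.0]
ft_force: [0.8, 0.7, -0.3]
gripper_width: 0.993
grip_force: 0.0
```

Emit:
send_rows --commands '[[[0, 0.6, 0.7, 0, 0, 0, 0], [0, 0.6, 0.7, 0, 0, 0, 0], [0, 0.6, 0.7, 0, 0, 0, 0], [0, 0.6, 0.7, 0, 0, 0, 0], [0, 0.6, 0.7, 0, 0, 0, 0], [0, 0.6, 0.7, 0, 0, 0, 0], [0, 0.6, 0.7, 0, 0, 0, 0], [0, 0, 0, 0, 0, 0, 0]]]'

```text
t: 2.43
tool_pos: [0.5553, -0.247, 0.3086]
eef_rot: [3.107, -0.458, -0.005]
ft_force: [0.3, 0.0, 0.9]
gripper_width: 1.0
grip_force: 0.0
```

```bash
python3 - <<'E'
from h import *
s=manip.get_state(); print(s['t'],s['tool_pos'],s['eef_rot'],s['joint_positions'])
M=R.from_matrix(np.array([[.825,0,.565],[0,-1,0],[.565,0,-.825]]))
p,r=step(np.array([.568,-.238,.252]),M); print(np.degrees(r)/5, M.inv().apply(np.array([.568,-.238,.252])-s['tool_pos'])/.04)
E
```

```text
2.4333 [ 0.5553 -0.247   0.3086] [ 3.1071 -0.4584 -0.0047] [-0.1519  0.3157  0.0972  0.0009 -1.3553  1.4296]
[ 1.018   6.8653 -3.253 ] [-0.5381 -0.2242  1.3471]
```

Emit:
send_rows --commands '[[[0, 0, 0, 0, 0.127, 0.858, -0.407], [0, 0, 0, 0, 0.127, 0.858, -0.407], [0, 0, 0, 0, 0.127, 0.858, -0.407], [0, 0, 0, 0, 0.127, 0.858, -0.407], [0, 0, 0, 0, 0.127, 0.858, -0.407], [0, 0, 0, 0, 0.127, 0.858, -0.407], [0, 0, 0, 0, 0.127, 0.858, -0.407], [0, 0, 0, 0, 0.127, 0.858, -0.407], [0, -0.27, -0.11, 0.67, 0, 0, 0], [0, -0.27, -0.11, 0.67, 0, 0, 0]]]'

```text
t: 3.27
tool_pos: [0.5662, -0.2337, 0.2566]
eef_rot: [-2.997, -0.006, -0.941]
ft_force: [0.1, -0.5, -1.2]
gripper_width: 0.997
grip_force: 0.0
```

Emit:
send_rows --commands '[[[0.5, 0, 0, 0, 0, 0, 0], [0.5, 0, 0, 0, 0, 0, 0], [0.5, 0, 0, 0, 0, 0, 0], [0.5, 0, 0, 0, 0, 0, 0]]]'

```text
t: 3.6
tool_pos: [0.5675, -0.2337, 0.2571]
eef_rot: [-2.998, -0.009, -0.938]
ft_force: [-0.5, -0.7, 0.3]
gripper_width: 0.496
grip_force: 0.0
```

```bash
python3 - <<'E'
from h import *
import cv2
s=manip.get_state(); print(s['t'],s['tool_pos'],s['joint_positions'],s['gripper_width']); print(R.from_rotvec(s['eef_rot']).as_matrix())
a=manip.capture('side');b=manip.capture('top')
cv2.imwrite("pics/side1.png",a);cv2.imwrite("pics/top1.png",b)
for n in('side','top'): print(n,proj(n,s['tool_pos']))
m=np.hstack([cv2.resize(a[180:300,270:370],(400,480),interpolation=cv2.INTER_CUBIC),cv2.resize(b[130:250,330:430],(400,480),interpolation=cv2.INTER_CUBIC)])
cv2.imwrite("pics/m1.png",m)
E
```

```text
3.6 [ 0.5675 -0.2337  0.2571] [-0.188   0.1286 -0.3329 -0.2202 -0.5219  1.9228] 0.4960157073047213
[[ 0.8216  0.0057  0.57  ]
 [ 0.0053 -1.      0.0024]
 [ 0.57    0.0011 -0.8216]]
side [304.1378 227.0142]
top [386.2054 200.9524]
```

View pics/m1.png

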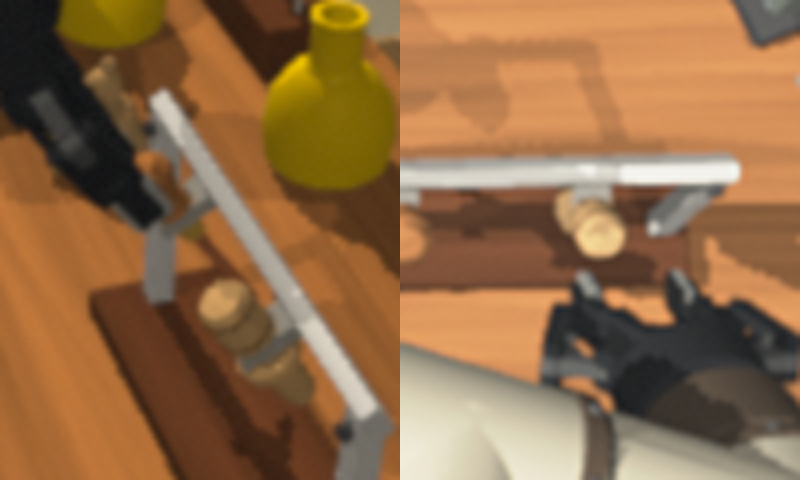

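Fingertips at top ≈(388.7,199) and side ≈(307,235), against predictions of (386,201) and (304,227), so the calibration shows some bias. I'll shut the fingers to get one unambiguous reference point.

Emit:
send_rows --commands '[[[1, 0, 0, 0, 0, 0, 0], [1, 0, 0, 0, 0, 0, 0], [1, 0, 0, 0, 0, 0, 0], [1, 0, 0, 0, 0, 0, 0], [1, 0, 0, 0, 0, 0, 0]]]'

```text
t: 4.12
tool_pos: [0.5666, -0.2334, 0.255]
eef_rot: [-2.998, -0.008, -0.933]
ft_force: [-0.7, -0.3, -0.1]
gripper_width: -0.001
grip_force: 0.0
```

```bash
python3 - <<'E'
from h import *
import cv2
s=manip.get_state(); print(s['t'],s['tool_pos'],s['gripper_width'])
a=manip.capture('side');b=manip.capture('top')
cv2.imwrite("pics/side2.png",a);cv2.imwrite("pics/top2.png",b)
for n in('side','top'):
    print(n,proj(n,s['tool_pos']))
def tile(im,x,y):
    c=cv2.resize(im[y:y+60,x:x+40],(400,600),interpolation=cv2.INTER_CUBIC)
    for i in range(0,60,5):
        cv2.line(c,(i*10+5,0),(i*10+5,4),(0,255,0),1); cv2.line(c,(0,i*10+5),(4,i*10+5),(0,255,0),1)
    return c
cv2.imwrite("pics/m2.png",np.hstack([tile(a,295,210),tile(b,365,175)]))
E
```

```text
4.1167 [ 0.5666 -0.2334  0.255 ] -0.001444686546048009
side [303.6212 227.8716]
top [385.8715 201.5305]
```

View pics/m2.png

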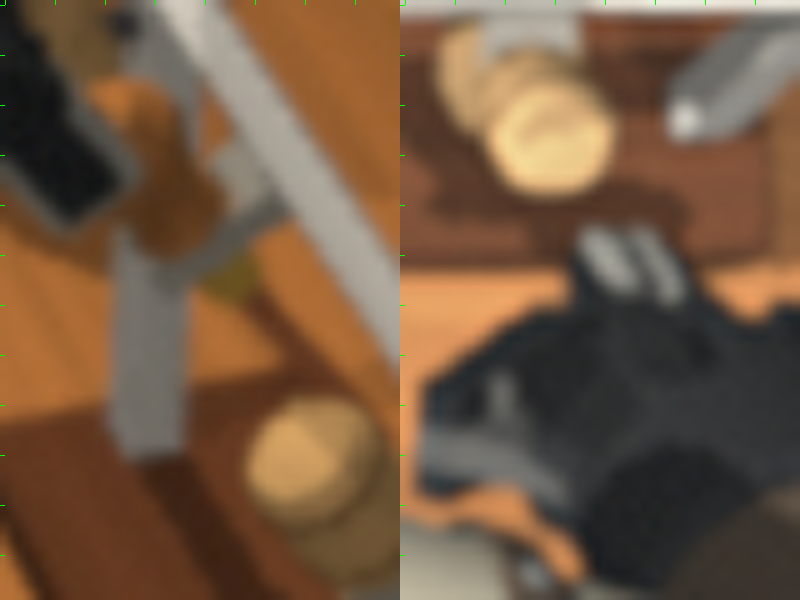

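```bash
python3 - <<'E'
from h import *
s=manip.get_state();M=R.from_rotvec(s['eef_rot']).as_matrix();T=s['tool_pos']
for o in(-.011,.011):
  for y in (0,-.006,.006,.011,-.011):
    if y>=0: print(o,y,'side',proj('side',T+M[:,0]*o+M[:,1]*y),'top',proj('top',T+M[:,0]*o+M[:,1]*y))
kt=np.array([.613,-.238,.187])
print(tri((326.2,256),(379.6,188.4)))
for ps in((325.7,255.4),(326.2,256)): 
  for pt in((379.6,188.4),(379.6,189.4),(380.2,188.4)): print(ps,pt,tri(ps,pt))
E
```

```text
-0.011 0 side [299.1933 231.2686] top [385.4804 205.9975]
-0.011 0.006 side [300.2129 233.0091] top [388.1226 205.9356]
-0.011 0.011 side [301.0705 234.4732] top [390.3247 205.8841]
0.011 0 side [308.0343 224.5643] top [386.2254 197.0613]
0.011 0.006 side [309.1018 226.2754] top [388.8917 196.9985]
0.011 0.011 side [309.9997 227.7148] top [391.1137 196.9461]
(array([ 0.6162, -0.24  ,  0.1763]), np.float64(0.0013185500218225617))
(325.7, 255.4) (379.6, 188.4) (array([ 0.6155, -0.2395,  0.1779]), np.float64(0.0006531059083957647))
(325.7, 255.4) (379.6, 189.4) (array([ 0.6142, -0.2397,  0.1779]), np.float64(0.0030695596283137677))
(325.7, 255.4) (380.2, 188.4) (array([ 0.6151, -0.2407,  0.1789]), np.float64(0.0003927186391637339))
(326.2, 256) (379.6, 188.4) (array([ 0.6162, -0.24  ,  0.1763]), np.float64(0.0013185500218225617))
(326.2, 256) (379.6, 189.4) (array([ 0.6149, -0.2401,  0.1764]), np.float64(0.0037384434855028625))
(326.2, 256) (380.2, 188.4) (array([ 0.6158, -0.2412,  0.1774]), np.float64(0.001056649816660252))
```

Emit:
send_rows --commands '[[[0.3, -0.07, 0.14, 0, 0, 0, 0], [0.3, 0, 0, 0, 0, 0, 0], [0.3, 0, 0, 0, 0, 0, 0], [0.3, 0, 0, 0, 0, 0, 0], [0.3, 0, 0, 0.57, 0, 0, 0], [0.3, 0, 0, 0.57, 0, 0, 0], [0.3, 0, 0, 0.57, 0, 0, 0], [0.3, 0, 0, 0.57, 0, 0, 0], [0.3, 0, 0, 0.57, 0, 0, 0], [0.3, 0, 0, 0, 0, 0, 0]]]'

```text
t: 5.05
tool_pos: [0.6289, -0.2378, 0.1545]
eef_rot: [-2.999, -0.007, -0.922]
ft_force: [-0.1, 0.3, -0.6]
gripper_width: 0.704
grip_force: 0.0
```

```bash
python3 - <<'E'
from h import *
import cv2
s=manip.get_state(); print(s['t'],s['tool_pos'],s['gripper_width'],s['ft_force']); print(R.from_rotvec(s['eef_rot']).as_matrix())
a=manip.capture('side');b=manip.capture('top')
for n in('side','top'): print(n,proj(n,s['tool_pos']))
def tile(im,x,y):
    c=cv2.resize(im[y:y+60,x:x+40],(400,600),interpolation=cv2.INTER_CUBIC)
    for i in range(0,60,5):
        cv2.line(c,(i*10+5,0),(i*10+5,4),(0,255,0),1); cv2.line(c,(0,i*10+5),(4,i*10+5),(0,255,0),1)
    return c
cv2.imwrite("pics/m3.png",np.hstack([tile(a,305,230),tile(b,360,160)]))
E
```

```text
5.05 [ 0.6289 -0.2378  0.1545] 0.7040331714537401 [-0.1327  0.2969 -0.5821]
[[ 0.8273  0.0055  0.5617]
 [ 0.0032 -1.      0.0051]
 [ 0.5618 -0.0025 -0.8273]]
side [330.4732 262.3003]
top [376.5102 185.2386]
```

View pics/m3.png

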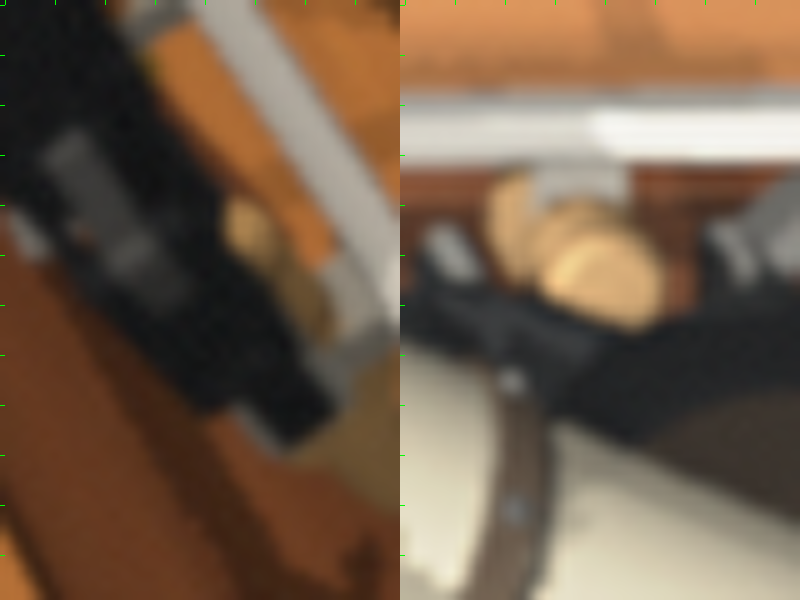

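```bash
python3 - <<'E'
from h import *
ax=np.array([-.565,0,.825]);tx=np.array([.825,0,.565])
for K in (np.array([.6155,-.2395,.178]),np.array([.6131,-.2373,.187])):
  for s in(97,60,44,38): print(s,'R',proj('side',K-ax*(97-s)/1e3+tx*(.018 if s<50 else .015)),'L',proj('side',K-ax*(97-s)/1e3-tx*(.018 if s<50 else .015)),'c',proj('side',K-ax*(97-s)/1e3))
s=manip.get_state()
for y in(-.03,-.0445):
  for r in (0,.004,.008): print(y,r,proj('side',s['tool_pos']+np.array([0,y,0])+ax*r))
E
```

```text
97 R [331.3402 251.1092] L [319.7792 259.6268] c [325.5493 255.3757]
60 R [339.5316 260.5047] L [328.1964 268.8014] c [333.854  264.6604]
44 R [344.091  263.6165] L [330.6028 273.462 ] c [337.3327 268.5496]
38 R [345.3574 265.0766] L [331.9114 274.8813] c [338.6203 269.9892]
97 R [330.1426 247.2882] L [318.54   255.8535] c [324.3308 251.5786]
60 R [338.3925 256.8051] L [327.0173 265.1472] c [332.6948 260.9836]
44 R [342.98   259.9629] L [329.4445 269.8617] c [336.198  264.9227]
38 R [344.2552 261.4415] L [330.7623 271.2991] c [337.4946 266.3807]
-0.03 0 [336.2988 270.0268]
-0.03 0.004 [335.3968 269.0249]
-0.03 0.008 [334.4904 268.018 ]
-0.0445 0 [339.082  274.5527]
-0.0445 0.004 [338.1763 273.5502]
-0.0445 0.008 [337.266  272.5427]
```

Emit:
send_rows --commands '[[[0.3, 0, 0, 0.1, 0, 0, 0], [1, 0, 0, 0, 0, 0, 0], [1, 0, 0, 0, 0, 0, 0], [1, 0, 0, 0, 0, 0, 0], [1, 0, 0, 0, 0, 0, 0], [1, 0, 0, 0, 0, 0, 0], [1, 0, 0, 0, 0, 0, 0]]]' --grip_force 80

```text
t: 5.73
tool_pos: [0.6312, -0.2395, 0.1579]
eef_rot: [-2.998, -0.008, -0.937]
ft_force: [-5.8, -1.7, 5.4]
gripper_width: 0.325
grip_force: 78.5
```

Emit:
send_rows --commands '[[[1, -0.12, 0, 0, 0, 0, 0], [1, -0.12, 0, 0, 0, 0, 0], [1, -0.12, 0, 0, 0, 0, 0]]]'

```text
t: 5.98
tool_pos: [0.6252, -0.2402, 0.1542]
eef_rot: [2.988, 0.01, 0.957]
ft_force: [9.6, 0.9, 5.0]
gripper_width: 0.334
grip_force: 78.7
```

Emit:
send_rows --commands '[[[1, -0.2, 0, 0, 0, 0, 0], [1, -0.2, 0, 0, 0, 0, 0], [1, -0.2, 0, 0, 0, 0, 0], [1, -0.2, 0, 0, 0, 0, 0], [1, -0.2, 0, 0, 0, 0, 0], [1, 0, 0, 0, 0, 0, 0]]]'

```text
t: 6.48
tool_pos: [0.5834, -0.2382, 0.1226]
eef_rot: [-2.998, -0.005, -0.924]
ft_force: [0.2, 0.6, -0.6]
gripper_width: 0.333
grip_force: 78.8
```

```bash
python3 - <<'E'
from h import *
s=manip.get_state(); print(s['t'],s['tool_pos'],s['gripper_width'],s['ft_force'],s['joint_positions']); print(R.from_rotvec(s['eef_rot']).as_matrix())
E
```

```text
6.4833 [ 0.5834 -0.2382  0.1226] 0.3325341216705388 [ 0.161   0.5604 -0.6025] [-0.2165  0.3286 -0.3824 -0.4382 -0.3007  2.1735]
[[ 0.8265  0.0043  0.5629]
 [ 0.0019 -1.      0.0049]
 [ 0.5629 -0.003  -0.8265]]
```

Emit:
send_rows --commands '[[[1, -0.8, 0, -0.55, 0, 0, 0], [1, -0.8, 0, -0.55, 0, 0, 0], [1, 0.53, 0, -0.78, 0, 0, 0], [1, 0.53, 0, -0.78, 0, 0, 0], [1, 0.53, 0, -0.78, 0, 0, 0], [1, 0.53, 0, -0.78, 0, 0, 0], [1, 0, 0, 0, 0, -0.98, 0], [1, 0, 0, 0, 0, -0.98, 0], [1, 0, 0, 0, 0, -0.98, 0], [1, 0, 0, 0, 0, -0.98, 0]]]'

```text
t: 7.32
tool_pos: [0.507, -0.2392, 0.2765]
eef_rot: [-3.115, -0.008, -0.403]
ft_force: [0.4, 0.2, -0.5]
gripper_width: 0.329
grip_force: 78.7
```

Emit:
send_rows --commands '[[[1, 0, 0, 0, 0, -0.98, 0], [1, 0, 0, 0, 0, -0.98, 0], [1, 0, 0, 0, 0, -0.98, 0], [1, 0, 0, 0, 0, 0, 0]]]'

```text
t: 7.65
tool_pos: [0.5098, -0.2391, 0.2743]
eef_rot: [-3.141, -0.01, -0.0]
ft_force: [0.3, 0.4, -1.2]
gripper_width: 0.329
grip_force: 78.8
```

```bash
python3 - <<'E'
from h import *
s=manip.get_state(); print(s['t'],s['tool_pos'],s['gripper_width'],s['ft_force'],s['joint_positions']); print(R.from_rotvec(s['eef_rot']).as_matrix())
E
```

```text
7.65 [ 0.5098 -0.2391  0.2743] 0.3294327719919339 [ 0.3489  0.3767 -1.2178] [-0.1509  0.2514 -0.0761 -0.0003 -1.243   1.7282]
[[ 1.      0.0064  0.0002]
 [ 0.0064 -1.      0.0002]
 [ 0.0002 -0.0002 -1.    ]]
```

Emit:
send_rows --commands '[[[1, 0.055, -0.9, 0, 0, 0, 0], [1, 0.055, -0.9, 0, 0, 0, 0], [1, 0.055, -0.9, 0, 0, 0, 0], [1, 0.055, -0.9, 0, 0, 0, 0], [1, 0.055, -0.9, 0, 0, 0, 0], [1, 0.055, -0.9, 0, 0, 0, 0], [1, 0.055, -0.9, 0, 0, 0, 0], [1, 0.055, -0.9, 0, 0, 0, 0], [1, 0.055, -0.9, 0, 0, 0, 0], [1, 0.055, -0.9, 0, 0, 0, 0]]]'

```text
t: 8.48
tool_pos: [0.5269, 0.1223, 0.2761]
eef_rot: [-3.14, -0.008, -0.008]
ft_force: [0.9, 0.2, -0.4]
gripper_width: 0.332
grip_force: 79.0
```

Emit:
send_rows --commands '[[[1, 0, -0.8, 0, 0, 0, 0], [1, 0, 0, 0, 0, 0, 0], [1, 0, 0, 0, 0, 0, 0]]]'

```text
t: 8.73
tool_pos: [0.5269, 0.1541, 0.2756]
eef_rot: [-3.141, -0.013, -0.006]
ft_force: [-0.6, -0.1, -1.2]
gripper_width: 0.329
grip_force: 79.1
```

```bash
python3 - <<'E'
from h import *
import cv2
s=manip.get_state(); print(s['t'],s['tool_pos'],s['gripper_width'],s['ft_force'])
T=s['tool_pos']
a=manip.capture('side');b=manip.capture('top'); cv2.imwrite("pics/side4.png",a);cv2.imwrite("pics/top4.png",b)
print('plug end',proj('side',T-[0,0,.068]),'tcp',proj('side',T),'rim',proj('side',np.array([.5297,.1535,.125])))
print('top',proj('top',T-[0,0,.068]),proj('top',T),proj('top',np.array([.5297,.1535,.125])))
def tile(im,x,y):
    c=cv2.resize(im[y:y+75,x:x+50],(400,600),interpolation=cv2.INTER_CUBIC)
    for i in range(0,75,5):
        cv2.line(c,(i*8+4,0),(i*8+4,4),(0,255,0),1); cv2.line(c,(0,i*8+4),(4,i*8+4),(0,255,0),1)
    return c
cv2.imwrite("pics/m4.png",np.hstack([tile(a,217,140),tile(b,195,185)]))
E
```

```text
8.7333 [0.5269 0.1541 0.2756] 0.3294902706837913 [-0.6392 -0.0688 -1.2478]
plug end [239.8936 162.3714] tcp [238.7641 139.0207] rim [242.2064 188.8344]
top [217.8768 224.9792] [213.3218 220.5028] [222.9022 228.5963]
```

View pics/m4.png

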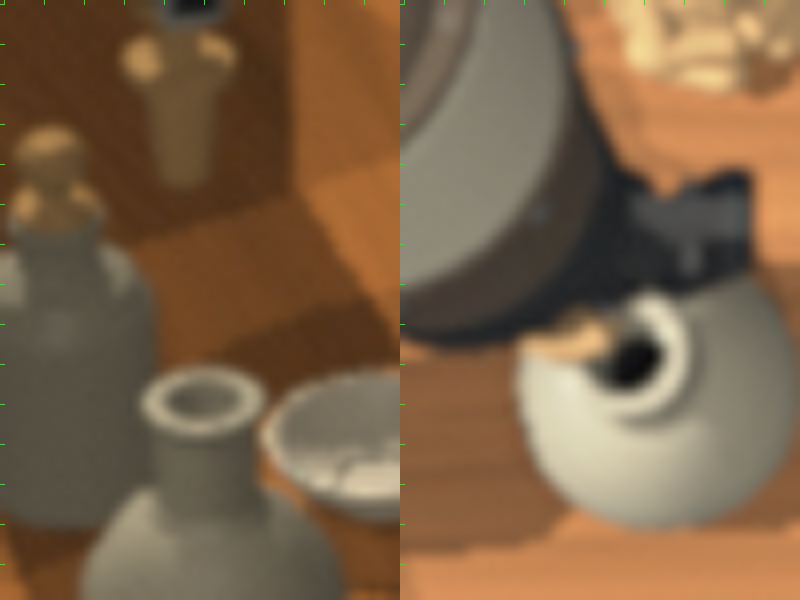

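Side: the stopper hangs upright with its plug end at (239.3,162) against a predicted (239.9,162.4), and the rim centre is at (242,189.7). Top: the collar edge agrees too, so I correct x by +3 mm and lower to start the insertion.

Emit:
send_rows --commands '[[[1, 0.07, 0.015, 0, 0, 0, 0], [1, 0, 0, 0.5, 0, 0, 0], [1, 0, 0, 0.5, 0, 0, 0], [1, 0, 0, 0.5, 0, 0, 0], [1, 0, 0, 0.4, 0, 0, 0], [1, 0, 0, 0.25, 0, 0, 0], [1, 0, 0, 0.25, 0, 0, 0], [1, 0, 0, 0, 0, 0, 0]]]'

```text
t: 9.5
tool_pos: [0.5302, 0.1512, 0.1785]
eef_rot: [3.14, 0.006, 0.003]
ft_force: [-1.1, -0.7, 0.1]
gripper_width: 0.331
grip_force: 79.1
```

```bash
python3 - <<'E'
from h import *
import cv2
s=manip.get_state(); print(s['t'],s['tool_pos'],s['eef_rot'],s['ft_force'],s['wrist_torque'])
a=manip.capture('side');b=manip.capture('top'); cv2.imwrite("pics/side5.png",a);cv2.imwrite("pics/top5.png",b)
m=np.hstack([cv2.resize(a[140:215,217:267],(400,600),interpolation=cv2.INTER_CUBIC),cv2.resize(b[185:260,195:245],(400,600),interpolation=cv2.INTER_CUBIC)])
cv2.imwrite("pics/m5.png",m)
E
```

```text
9.5 [0.5302 0.1512 0.1785] [3.1405 0.0062 0.0028] [-1.1342 -0.6952  0.0571] [-0.0407  0.0782 -0.0425]
```

View pics/m5.png

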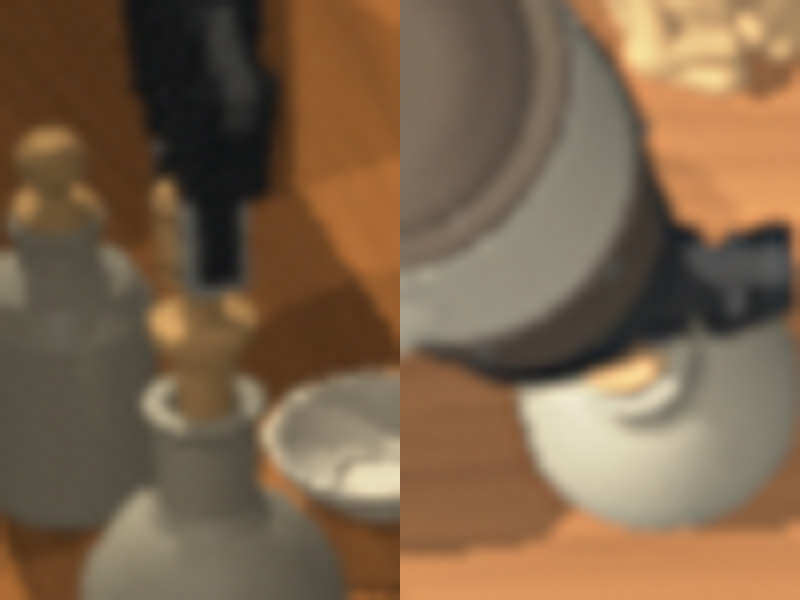

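The plug is in the bore and centred (side rim centre x=204 against plug x=204), with no contact force. Lowering by feel.

Emit:
send_rows --commands '[[[1, 0, -0.03, 0.15, 0, 0, 0], [1, 0, 0, 0.15, 0, 0, 0], [1, 0, 0, 0, 0, 0, 0]]]'

```text
t: 9.85
tool_pos: [0.5304, 0.1534, 0.1673]
eef_rot: [3.141, 0.008, 0.005]
ft_force: [-0.4, 0.5, -1.2]
gripper_width: 0.331
grip_force: 79.1
```

Emit:
send_rows --commands '[[[1, 0, 0, 0.1, 0, 0, 0], [1, 0, 0, 0.1, 0, 0, 0], [1, 0, 0, 0, 0, 0, 0]]]'

```text
t: 10.1
tool_pos: [0.5306, 0.1533, 0.1594]
eef_rot: [3.141, 0.008, 0.005]
ft_force: [-0.3, -0.1, -1.1]
gripper_width: 0.326
grip_force: 79.1
```

Emit:
send_rows --commands '[[[1, 0, 0, 0.06, 0, 0, 0], [1, 0, 0, 0.05, 0, 0, 0], [1, 0, 0, 0, 0, 0, 0]]]'

```text
t: 10.35
tool_pos: [0.5308, 0.1534, 0.1555]
eef_rot: [3.141, 0.008, 0.006]
ft_force: [0.2, 0.0, -1.1]
gripper_width: 0.329
grip_force: 79.1
```

Emit:
send_rows --commands '[[[1, 0, 0, 0.05, 0, 0, 0], [1, 0, 0, 0, 0, 0, 0]]]'

```text
t: 10.52
tool_pos: [0.531, 0.1534, 0.1536]
eef_rot: [-3.141, -0.008, -0.007]
ft_force: [-0.9, -0.6, -0.5]
gripper_width: 0.33
grip_force: 79.1
```

Emit:
send_rows --commands '[[[1, 0, 0, 0.05, 0, 0, 0], [1, 0, 0, 0, 0, 0, 0]]]'

```text
t: 10.68
tool_pos: [0.5309, 0.1534, 0.1516]
eef_rot: [-3.141, -0.008, -0.007]
ft_force: [0.0, 0.3, 0.1]
gripper_width: 0.326
grip_force: 79.1
```

Emit:
send_rows --commands '[[[1, 0, 0, 0.05, 0, 0, 0], [1, 0, 0, 0, 0, 0, 0]]]'

```text
t: 10.85
tool_pos: [0.5313, 0.1536, 0.1507]
eef_rot: [-3.141, -0.009, -0.008]
ft_force: [-2.4, 0.3, 3.6]
gripper_width: 0.331
grip_force: 80.0
```

Emit:
send_rows --commands '[[[1, 0, 0, 0.05, 0, 0, 0], [1, 0, 0, 0, 0, 0, 0]]]'

```text
t: 11.02
tool_pos: [0.5318, 0.1536, 0.1507]
eef_rot: [-3.141, -0.01, -0.011]
ft_force: [-5.8, -0.3, 13.0]
gripper_width: 0.332
grip_force: 80.8
```

Emit:
send_rows --commands '[[[1, -0.03, 0, 0, 0, 0, 0], [1, 0, 0, 0, 0, 0, 0]]]'

```text
t: 11.18
tool_pos: [0.5312, 0.1536, 0.1506]
eef_rot: [-3.141, -0.01, -0.014]
ft_force: [-2.0, -1.5, 10.1]
gripper_width: 0.332
grip_force: 80.3
```

```bash
python3 - <<'E'
from h import *
import cv2
s=manip.get_state(); print(s['tool_pos'],s['ft_force'],s['wrist_torque'])
a=manip.capture('side');cv2.imwrite("pics/side6.png",a)
for n,im in(('before',cv2.imread('pics/side5.png')),('now',a)):
    h=cv2.cvtColor(im,cv2.COLOR_BGR2HSV)
    print(n)
    for v in range(174,198): print(v,' '.join('%3d/%3d'%(h[v,u,1],h[v,u,2]) for u in (234,236,238,240,242,244,246,248,250)))
E
```

```text
[0.5312 0.1536 0.1506] [-1.9614 -1.5199 10.1206] [-0.3424  0.7455  0.0476]
before
174  99/106 156/111 133/109  46/ 88  19/ 40   9/ 28  17/ 44 126/ 97 171/106
175  76/ 97 152/111 142/117  60/ 93  23/ 55  34/ 53  56/ 68 135/100 175/108
176  61/ 88 137/108 153/125  94/103  49/ 84  66/ 89 108/111 154/109 174/110
177  58/ 83 134/118 146/157 123/120  97/100 116/114 137/153 159/125 176/110
178  59/ 86 129/154 138/188 136/133 129/107 135/117 138/168 150/143 173/112
179  68/ 90 132/187 136/205 136/143 133/115 132/110 136/156 143/148 176/106
180  68/ 90 131/191 136/214 136/152 135/119 131/109 136/124 142/131 171/ 94
181  69/ 85 129/168 135/212 138/155 133/127 136/124 134/118 143/102 171/ 88
182  63/ 81 123/131 135/179 133/142 132/129 132/126 136/114 150/ 90 177/ 85
183  61/ 79 113/104 135/138 137/127 133/123 134/116 135/104 164/ 87 172/ 86
184  55/ 79 109/ 89 139/117 134/120 136/118 134/110 144/ 94 170/ 87 172/ 86
185  58/ 79 104/ 86 150/112 133/113 136/111 134/105 143/ 91 167/ 87 169/ 86
186  58/ 79  99/ 90 125/120 137/115 133/111 133/102 120/ 98 148/ 93 178/ 86
187  60/ 81  73/119  92/142 13
[... 1933 characters left out ...]
 134/143 155/ 99
189  61/104  96/175 135/216 135/166 135/127 133/125 135/119 130/112 147/ 92
190  59/113  81/174 134/190 136/156 135/130 134/129 137/119 121/ 97 131/ 99
191  57/103  67/171 116/150 131/134 133/127 132/122 125/108 103/ 92 110/132
192  62/ 86  59/151  80/137 118/121 123/120 120/115  99/100  87/ 94  96/173
193  57/ 81  59/113  67/118  82/112  88/110  86/107  67/ 91  86/ 95  80/195
194  57/ 80  59/ 95  62/103  63/102  64/ 99  65/ 94  61/ 84  82/ 90  73/195
195  60/ 81  60/ 94  57/ 98  59/ 91  60/ 89  57/ 85  56/ 82  79/ 90  78/180
196  57/ 81  55/ 92  60/102  58/101  56/ 95  59/ 90  55/ 83  82/ 90  93/161
197  61/ 80  57/ 90  59/103  59/103  61/100  62/ 91  57/ 85  86/ 89 126/160
```

Emit:
send_rows --commands '[[[1, -0.02, 0.02, 0.03, 0, 0, 0], [1, 0, 0, 0, 0, 0, 0], [1, 0, 0, 0, 0, 0, 0]]]'

```text
t: 11.48
tool_pos: [0.5313, 0.1535, 0.1506]
eef_rot: [-3.139, -0.011, -0.018]
ft_force: [-3.2, 0.3, 14.1]
gripper_width: 0.334
grip_force: 80.6
```

```bash
python3 - <<'E'
from h import *
s=manip.get_state(); print(s['tool_pos'],s['ft_force'],s['wrist_torque'],R.from_rotvec(s['eef_rot']).as_matrix()[:,2])
C=s['tool_pos'].copy()
for z in(.125,.131):
    print(z,[proj('side',np.array([C[0]+.018*np.cos(t),C[1]+.018*np.sin(t),z])) for t in(np.pi,-np.pi/2,0,np.pi/2)])
print('rim front/back',[proj('side',np.array([.530,.1535+y,.125])) for y in(-.0205,.0205)])
E
```

```text
[0.5313 0.1535 0.1506] [-3.2368  0.3373 14.0608] [ 0.1029  1.031  -0.0241] [ 0.0113  0.0021 -0.9999]
0.125 [array([236.3863, 189.7392]), array([244.3143, 192.0478]), array([249.0988, 187.7581]), array([241.2466, 185.5142])]
0.131 [array([236.2834, 187.8734]), array([244.2315, 190.1737]), array([249.0295, 185.8995]), array([241.1577, 183.6638])]
rim front/back [array([244.0757, 192.5867]), array([240.5922, 185.1417])]
```

Emit:
send_rows --commands '[[[1, 0, 0, -0.07, 0, 0, 0], [1, 0, 0, 0, 0, 0, 0]]]'

```text
t: 11.65
tool_pos: [0.5298, 0.1531, 0.1507]
eef_rot: [-3.14, -0.009, -0.011]
ft_force: [-0.6, -0.3, 7.4]
gripper_width: 0.331
grip_force: 79.7
```

Emit:
send_rows --commands '[[[0.6, 0, 0, 0, 0, 0, 0], [0.5, 0, 0, 0, 0, 0, 0], [0.4, 0, 0, 0, 0, 0, 0], [0.4, 0, 0, 0, 0, 0, 0]]]' --grip_force 20

```text
t: 11.98
tool_pos: [0.5288, 0.1525, 0.1488]
eef_rot: [3.141, 0.008, 0.006]
ft_force: [-0.6, 0.6, -0.0]
gripper_width: 0.598
grip_force: 0.0
```

```bash
python3 - <<'E'
from h import *
import cv2
s=manip.get_state(); print(s['tool_pos'],s['ft_force'],s['gripper_width'],s['t'])
a=manip.capture('side')
for n,im in(('before',cv2.imread('pics/side6.png')),('now',a)):
    h=cv2.cvtColor(im,cv2.COLOR_BGR2HSV)
    for v in range(185,195): print(v,' '.join('%3d/%3d'%(h[v,u,1],h[v,u,2]) for u in (234,236,238,240,242,244,246,248,250)))
E
```

```text
[0.5288 0.1525 0.1488] [-0.603   0.5873 -0.045 ] 0.5983753889079328 11.9833
185  58/ 79 109/ 89 148/150 124/121  75/ 95  84/ 94 116/136 145/107 177/ 85
186  57/ 80 114/107 141/185 134/146 117/109 119/107 133/159 144/138 170/ 90
187  54/ 80 115/140 135/208 136/165 133/119 132/108 137/151 139/156 165/ 94
188  61/ 88 111/170 136/218 135/172 136/124 132/110 134/120 134/143 155/ 99
189  61/104  96/175 135/216 135/166 135/127 133/125 135/119 130/112 147/ 92
190  59/113  81/174 134/190 136/156 135/130 134/129 137/119 121/ 97 131/ 99
191  57/103  67/171 116/150 131/134 133/127 132/122 125/108 103/ 92 110/132
192  62/ 86  59/151  80/137 118/121 123/120 120/115  99/100  87/ 94  96/173
193  57/ 81  59/113  67/118  82/112  88/110  86/107  67/ 91  86/ 95  80/195
194  57/ 80  59/ 95  62/103  63/102  64/ 99  65/ 94  61/ 84  82/ 90  73/195
185  58/ 79 109/ 89 146/145 103/116  27/ 67   8/ 31  20/ 39  66/ 81 166/ 86
186  57/ 80 118/117 137/177 120/130  37/ 76  44/ 58  55/ 74 103/106 170/ 87
187  64/ 80 127/163 135/196 128/129  70/ 98  82/ 87  90/ 96 128/136 163/ 91
188  64/ 88 128/187 135/204 132/131 118/117 121/105 124/105 128/141 143/ 98
189  60/106 116/181 136/208 134/141 132/126 134/122 137/119 121/126 128/100
190  59/113  99/160 135/196 135/151 131/130 133/128 135/119 107/107 114/107
191  60/102  85/138 132/149 133/136 134/126 135/123 128/106  93/ 93 106/132
192  56/ 87  66/127 106/120 124/123 128/120 123/114  99/ 98  83/ 92  96/172
193  57/ 80  60/107  73/112  92/114  98/112  89/106  70/ 91  87/ 94  80/195
194  57/ 80  59/ 95  60/102  65/102  70/ 99  65/ 94  61/ 84  84/ 91  73/196
```

Emit:
send_rows --commands '[[[0.35, 0, 0, 0, 0, 0, 0], [0.3, 0, 0, 0, 0, 0, 0], [0.3, 0, 0, -0.2, 0, 0, 0], [0.3, 0, 0, -0.4, 0, 0, 0], [0.3, 0, 0, -0.6, 0, 0, 0], [0.3, 0, 0, -0.8, 0, 0, 0], [0.3, 0, 0, -0.8, 0, 0, 0], [0.3, 0, 0, -0.5, 0, 0, 0], [0.3, 0, 0, 0, 0, 0, 0], [0.3, 0, 0, 0, 0, 0, 0]]]'

```text
t: 12.87
tool_pos: [0.5288, 0.1529, 0.2834]
eef_rot: [-3.139, -0.008, -0.012]
ft_force: [-0.2, -0.2, -0.7]
gripper_width: 0.702
grip_force: 0.0
```

```bash
python3 - <<'E'
from h import *
import cv2
s=manip.get_state(); print(s['t'],s['tool_pos'],s['ft_force'])
a=manip.capture('side');b=manip.capture('top')
h=cv2.cvtColor(a,cv2.COLOR_BGR2HSV)
tan=((h[...,0]>10)&(h[...,0]<25)&(h[...,1]>105)&(h[...,1]<165))[150:200,225:260]
# tan width per row: knob/waist/collar silhouette, then rim row
for v in range(158,196,2): print(v,''.join('#' if x else '.' for x in tan[v-150]))
# motion of other things since the start, away from arm: flask, closed flask, burnisher
for n,r in(('flask belly',(200,240,225,262)),('closed',(165,205,210,232)),('burnisher',(215,245,298,328)),('sage',(195,225,280,306))):
    o=cv2.imread('pics/side0.png'); y0,y1,x0,x1=r
    f=lambda i:cv2.cvtColor(i[y0:y1,x0:x1],cv2.COLOR_BGR2GRAY).astype(np.float32)
    print(n,cv2.phaseCorrelate(f(o),f(a)),np.abs(f(o)-f(a)).mean())
E
```

```text
12.8667 [0.5288 0.1529 0.2834] [-0.2394 -0.2044 -0.7022]
158 ###................................
160 ###................................
162 ####...............................
164 #####..............................
166 ######.............................
168 ##...#.............................
170 ......##....##########.............
172 ........##.############............
174 ..........#############............
176 ...........############............
178 ............###########............
180 ...........############............
182 ...........############............
184 ...........###########.............
186 ...........##############.......###
188 ...........###############.##......
190 ............############.##........
192 ..............#######...#..........
194 ...................................
flask belly ((-0.004384433883139138, 0.012400036003807458), 0.9960538357496261) 1.0128379
closed ((0.16023783427231209, -0.3458627128045322), 0.9243828574816386) 11.680682
burnisher ((0.011423060405830299, -0.03384758659363207), 0.9820552823278639) 0.73777777
sage ((0.4777881316274648, -0.017096926334941642), 0.9350882462513299) 3.8897436
```

```bash
python3 -c "
from bench import manip
print(manip.job_done())"
```

```text
the job is handed in; nothing more can be done
None
```

The stopper is upright in the open flask's neck with its collar down on the rim and the gripper clear. The job was handed in at about 13 s; a check of the side view just before showed the flask and burnisher unmoved, while the sage and closed flask were partly obscured by lighting changes, so that check on them was unclear.

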